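# Prop the sprung catch and lift out the reagent pack

### The job

The reagent pack in the analyser's loading dock is held down by a sprung catch. Take the thick wedge-shaped prop from the rack, push it fully down into the gap between the dock's post and the catch so that it wedges the catch open, and let go of it; then lift the pack out and set it down upright on the floor of the aluminium tray, not dropping it. Leave the catch propped open for the next pack.

Things in the scene. Friction and masses are not known exactly. Their poses are not given: they have to be found in the camera images.
- prop_mid (a point): Prop, loose, 120 g, standing tip down; point: its centre, half-way up 115 mm. Aluminium wedge 26 mm along own x; along own y 8 mm at the tip, growing evenly to 38 at 44 mm up, then 38 to 74 mm up. Collar 46 x 68 x 5 mm from 16.5 above the point. Black handle 24 (x) x 38 (y) x 36 high, 21.5 to 57.5 above the point: grip across own x, fingertips just above the collar. Symmetric by half turns.
- rack: Fixed grey rack, 80 (x) by 172 (y) mm, top 85 mm above the table; origin under its centre. Two places at y +40 and -40 mm: one holds the prop, the other a thin straight bar with a like collar and a handle only 12 mm thick along y (too thin to open the catch). Collars rest on the rack's top, handles stand above; the parts below hang in through-slots.
- slot (a point): Fixed point in the dock, 102 mm up, level with its post's top: lower the prop's centre line here, own y along dock y, until its collar rests on the post (prop centre 16.5 mm below the point; 5 to 20 N). Dock y: the way the catch opens; z up. Post face 18 mm to -y; shut catch's jaw face 6 mm to +y, sloped lead-in above it to 18 mm. Window 58 mm in x, open below. Let go, it may shift to the post, and stays.
- catch (a joint): Sprung sliding steel catch, a frame round the post, in m: 0 shut (its nose overlaps the pack's shoulder by 8 mm), grows as it opens, to 0.028; the seated prop's taper pushes its jaw along and holds it at about 0.014. The spring shuts it: 1.8 N when shut, plus 150 N/m. Frame top 92 mm, jaw top 102 mm above the table.
- pack_mid (a point): Reagent pack, loose, about 250 g: white block 46 (x) by 70 (y) by 70 mm high, round grey cap 30 mm wide, 30 high on top. Point: its centre, half-way up 100 mm; cap 20 to 50 mm above it. In the dock it is 98 mm from the slot towards dock -y, axes as the dock's, foot in 14 mm high walls with 2.5 mm play: lift straight up. Grip the cap across own x (catch is at +y), fingertips just above the shoulder.
- tray_in (a point): Centre of the inner floor of the fixed low aluminium tray, 150 by 150 mm inside, floor 5 mm above the table, walls 20 mm high overall. With the pack standing there its centre is 50 mm above this point.
Things that resemble listed ones, but are neither listed nor needed, are in the scene too. What is shaped like the part that bears tray_in but turquoise is not meant. Leave any red look-alike of the part that bears prop_mid alone.

How it is judged:
On the way, in this order (a step that is already met when the one before it is completed fails the run):
1. the prop stands in the gap, holds the catch open by at least 11 mm, and the fingers have let go (value of joint catch above 0.011 m and x of prop_mid in the frame of slot between -0.025 and 0.025 m and y of prop_mid in the frame of slot between -0.025 and 0.025 m and z of prop_mid in the frame of slot below -0.0065 m and contact force between the fingers and anything else below 0.1 N), for 0.2 s.
2. the pack, still in the fingers, is lowered to within 25 mm of the tray's floor (horizontal distance between pack_mid and tray_in below 0.07 m and z of pack_mid in the frame of tray_in below 0.075 m and contact force between the fingers and anything else above 0.5 N), for 0.02 s.
At the end, for the whole second after the job is handed in: The prop still stands in the gap, centre within 25 mm of the slot point along dock x and y and its collar within 10 mm of the post's top, and the catch is open by at least 11 mm; the pack stands upright (within 10 degrees) on the tray's floor, its centre within 70 mm of the tray's centre, released (all of step 1 and horizontal distance between pack_mid and tray_in below 0.07 m and z of pack_mid in the frame of tray_in between 0.044 and 0.056 m and angle between pack_mid's own z axis and vertical below 0.17 rad and distance of pack_mid from where it was at the start of the episode above 0.1 m); the robot touches nothing.
It also fails if it takes over 56 s, if anything falls off the work surface, if the arm or the gripper's body presses on something with over 40 N, if the wrist force passes 120 N, or if a joint passes its speed limit or range.

### The arm

A 6-joint arm with a two-finger parallel gripper is mounted at the origin on the work surface. World frame = base frame: x ahead of the robot, y to its left, z up, the work surface at z = 0. Lengths are in m, angles in rad, forces in N, time in s.
With the tool pointing down it reaches from about 0.3 to 0.95 m from the base axis. Payload 3.1 kg.
Tool frame: the origin (TCP) lies midway between the tips of the shut fingers; the grasp point (between the pads) lies 19 mm behind it; z points along the fingers, y is the line along which they close (so a half turn about z gives the same grasp; the last joint's range is limited). The gripper opens to 85 mm and grips with 20 to 120 N. Pads are 22 mm wide; open, the fingers measure 114 mm over their backs; the gripper's body (76 mm by 85 mm) begins 54 mm behind the grasp point. The pads swing forward as they close: fully open they stand 13 mm farther back than shut.
Start: joints at [1.198, 0.308, 1.634, -0, 1.2, -0.07], TCP at [0.186, 0.597, 0.231] pointing down, gripper open.
Joint ranges: [-3.06, 3.06], [-0.79, 1.96], [0.05, 2.63], [-1.19, 4.34], [0.05, 2.64], [-2.94, 2.94]. Speed limits (rad/s): [2.79, 2.79, 3.14, 3.14, 3.14, 3.14].

### API

Orientations are given as a unit quaternion [x, y, z, w].
In Python, from cell import env gives the robot as it stands.
- The arm moves only by the shell command python3 -m handwheel 'ROWS' [FORCE]. ROWS is JSON, a list that holds one entry, the list of rows, each a list of 7 numbers: the shift along the tool's x, y, z in cm, then the turn, a rotation vector about the tool's x, y, z in rad, then the opening, from 0 (shut) to 1 (fully open). In form: [[[dx, dy, dz, rx, ry, rz, jaw], ...]]. A call has 1 to 5 rows; each row is the pose to reach, as a shift and turn from the pose commanded when the call began, along the tool's axes at that moment; what a row does not reach only later rows make up. A row lasts 1/8 s, in which the tool goes at most 62.5 mm and 10.7 degrees, less where a joint would pass 70% of its speed; a pose out of reach is approached as far as the arm can. A call with a gripper value outside its range is refused whole. The fingers move at their own pace and stop on an object; FORCE is the grip in N (left out, the last holds). Time passes only in rows, so rows that repeat a pose let the fingers close. It gives the time, the measured TCP pose, the force, the opening and the grip force at its end, in the units of the state.
- env.state(): the state, without advancing time (a new reading comes with each control period).
- env.get_image(name): name is "side" or "top"; returns a dict with "color" (400x640x3 uint8, blue, green, red), "z_map" (400x640 float32, m along the optical axis (not along the pixel's ray), 0 where there is no reading), "mtx" (3x3 intrinsics, pixels), "world_to_cam" (4x4, takes a point from world to camera coordinates). Camera axes: x right, y down, z forward; pixel columns grow to the right and rows downward; lengths in m; the calibration is good to about 2 mm. A picture is of the moment at which its call begins.
- env.close_job(): hands the job in; it is judged then, once.
The state is a dict: "time": time; "q": joint angles; "qd": joint speeds; "tau": joint torques, N m; "position": TCP position; "orientation": TCP orientation; "contact_force": force on the tool from outside, world axes, zero at the start; "ft_torque": the same for the moment, N m; "finger_gap": finger opening in m; "grasp_force": force on a finger pad.
Only numpy, scipy, OpenCV 4.12 (cv2) and the standard library are available. Lean on these libraries where they do the work, as an engineer would, in place of code of your own. Each camera call takes 0.05 s, during which the arm holds its last target. There are 200 camera calls.

## Working session

There is one attempt and no reset: what is moved stays moved. The work goes in short steps, Python scripts to look and compute and a shell command to move; the robot and the scene stay as the last step left them, time stands still between calls to the robot, and variables do not carry over. Pictures are saved under pics/ and viewed, at most 10 in all, crops included, and the job is handed in when it is done.

```bash
mkdir -p pics
cat > h.py <<'E'
import numpy as np, cv2
from cell import env
from scipy.spatial.transform import Rotation as R
def snap(n,tag):
    d=env.get_image(n); cv2.imwrite(f'pics/{tag}.png',d['color']); np.savez(f'pics/{tag}.npz',**d); return d
def load(tag): return np.load(f'pics/{tag}.npz')
def cloud(d):
    z=d['z_map']; v,u=np.mgrid[:400,:640]; K=d['mtx']
    p=np.stack([(u-K[0,2])*z/K[0,0],(v-K[1,2])*z/K[1,1],z],-1)
    T=np.linalg.inv(d['world_to_cam']); w=p@T[:3,:3].T+T[:3,3]; w[z==0]=np.nan; return w
E
python3 - <<'E'
from h import *
a=snap('top','t0');b=snap('side','s0')
print({k:np.round(v,3) if v is not None else v for k,v in env.state().items()})
for d in(a,b): print(np.round(np.linalg.inv(d['world_to_cam']),3).tolist(), d['mtx'][0,0])
E
```

```text
{'time': np.float64(0.1), 'q': array([ 1.198,  0.309,  1.635, -0.   ,  1.2  , -0.07 ]), 'qd': array([ 0.001, -0.002, -0.003,  0.001, -0.   ,  0.002]), 'tau': array([-0.0000e+00, -4.1641e+01, -2.7764e+01, -0.0000e+00,  4.0000e-03,
        0.0000e+00]), 'position': array([0.186, 0.596, 0.23 ]), 'orientation': array([ 0.151,  0.989, -0.001, -0.   ]), 'contact_force': array([-0.316,  0.631, -0.703]), 'ft_torque': array([-0.   , -0.014,  0.001]), 'grasp_force': np.float64(0.0), 'finger_gap': np.float64(0.085)}
[[0.014, -0.985, 0.171, 0.17], [-1.0, -0.017, -0.02, -0.032], [0.022, -0.171, -0.985, 1.559], [0.0, 0.0, 0.0, 1.0]] 462.1822544009077
[[0.775, -0.383, 0.502, -0.358], [-0.631, -0.446, 0.634, -1.053], [-0.018, -0.809, -0.588, 1.028], [0.0, 0.0, 0.0, 1.0]] 490.16218429401437
```

View pics/t0.png

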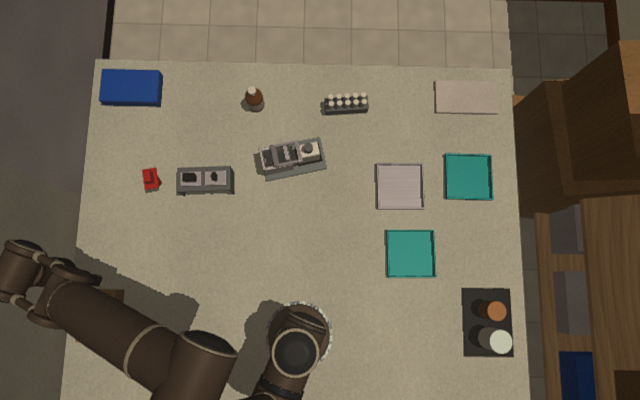

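View pics/s0.png

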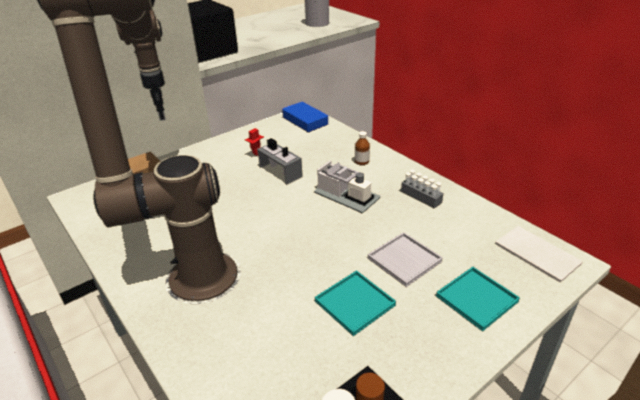

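Top view: rack at (205,180) with handles at (190,177) and (214,176), dock at (292,158), and a red look-alike prop at (151,179) to leave alone. The pale aluminium tray is at (400,187); the turquoise ones at (410,253) and (468,177) are excluded. I'll enlarge to see which handle is the thick one.

Run:
```python
from h import *
a=load('t0');b=load('s0')
c=cv2.resize(a['color'][130:205,170:335],None,fx=4.8,fy=4.8,interpolation=cv2.INTER_CUBIC)[:,:800]
e=cv2.resize(b['color'][125:215,240:390],None,fx=4,fy=4,interpolation=cv2.INTER_CUBIC)
cv2.imwrite('pics/c0.png',c)
cv2.imwrite('pics/c1.png',e)
w=cloud(a)
def box(lo,hi,z0,z1):
    m=(w[...,2]>z0)&(w[...,2]<z1); m[:lo[1]]=0;m[hi[1]:]=0;m[:,:lo[0]]=0;m[:,hi[0]:]=0
    p=w[m]; r=cv2.minAreaRect(p[:,:2].astype(np.float32)*1000); return len(p),np.round(r[0],1),np.round(r[1],1),round(r[2],1),np.round(np.median(p[:,2]),4)
print('rack',box((165,155),(243,205),.07,.1))
for z in (.04,.075,.088,.095,.11): print('dock',z,box((245,125),(335,190),z,.2))
print('handles',box((165,155),(203,205),.1,.2),box((203,155),(243,205),.1,.2))
print('tray',box((365,150),(432,220),.012,.04))
for r in range(134,184,3): print(r,np.round(w[r,255:330:3,2]*1000).tolist())
```

```text
rack (1161, array([496.7, 318. ]), array([ 81.9, 172.4]), 3.3, np.float64(0.0869))
dock 0.04 (1019, array([586.9,  40.8]), array([ 80.2, 194.1]), 13.4, np.float64(0.0868))
dock 0.075 (836, array([586.9,  40.9]), array([ 79.6, 194.3]), 13.1, np.float64(0.09))
dock 0.088 (479, array([585.8,  43.1]), array([ 77.7, 188.7]), 13.9, np.float64(0.0953))
dock 0.095 (251, array([584.2,  50.9]), array([ 72.3, 173.1]), 13.0, np.float64(0.101))
dock 0.11 (45, array([600. , -20.1]), array([24.7, 26.7]), 66.0, np.float64(0.1127))
handles (120, array([493.3, 357.3]), array([24.4, 38.7]), 2.5, np.float64(0.1244)) (41, array([498.6, 276.8]), array([25.6, 11.5]), 4.2, np.float64(0.1233))
tray (372, array([ 520.7, -336.5]), array([204.4, 162.5]), 0.8, np.float64(0.0183))
134 [-2.0, 4.0, -1.0, 0.0, 3.0, -5.0, 2.0, 7.0, 4.0, 1.0, -1.0, -4.0, 4.0, -6.0, -2.0, -4.0, -7.0, 0.0, 2.0, 2.0, 2.0, -0.0, -2.0, -3.0, -4.0]
137 [2.0, -2.0, -0.0, 5.0, 2.0, -3.0, -1.0, 2.0, 9.0, -4.0, -1.0, 6.0, -2.0, -2.0, 3.0, 3.0, 6.0, 1.0, 1.0, 0.0, 6.0, 9.0, 2.0, 5.0, 1.0]
140 [0.0, -2.0, -5.0, 2.0, -2.0, -2.0, -2.0, 1.0, 5.0, -1
[... 1475 characters left out ...]
 5.0, 90.0, 82.0, 71.0, 71.0, 57.0, 52.0, 40.0, 32.0, 21.0, 19.0, 6.0, 12.0, 11.0, 17.0, 11.0, 7.0, 13.0, 12.0, 12.0, -8.0, -0.0, -1.0]
173 [-2.0, -3.0, -2.0, 49.0, 39.0, 30.0, 21.0, 15.0, 11.0, 6.0, 14.0, 12.0, 7.0, 17.0, 18.0, 17.0, 9.0, 8.0, -0.0, 0.0, 0.0, -5.0, -3.0, 4.0, 3.0]
176 [1.0, -6.0, -1.0, 6.0, 9.0, 12.0, 13.0, 12.0, 10.0, 11.0, 9.0, 12.0, 0.0, 1.0, 5.0, 4.0, 4.0, -4.0, 3.0, -3.0, 4.0, 2.0, -5.0, -9.0, -0.0]
179 [8.0, 3.0, 1.0, 2.0, 14.0, 11.0, 5.0, 8.0, 0.0, 1.0, -3.0, 3.0, -5.0, 4.0, 6.0, 3.0, 4.0, 5.0, 0.0, 6.0, 3.0, 3.0, -7.0, 4.0, 5.0]
182 [2.0, -2.0, -3.0, 1.0, nan, 0.0, 2.0, 1.0, 6.0, 0.0, -0.0, -2.0, -7.0, -2.0, -1.0, -2.0, 4.0, 6.0, 1.0, nan, -3.0, -3.0, 2.0, 1.0, 3.0]
```

View pics/c0.png

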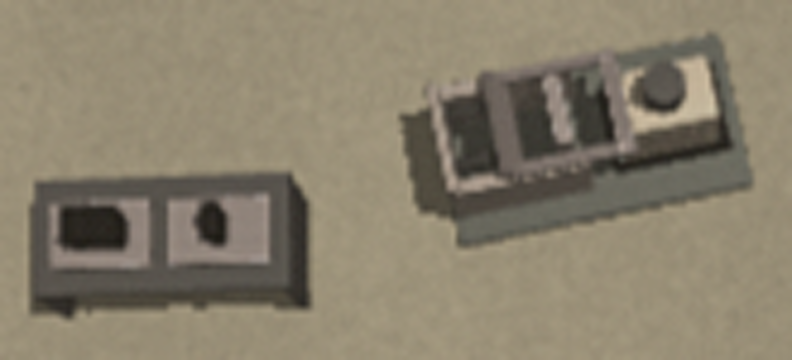

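View pics/c1.png

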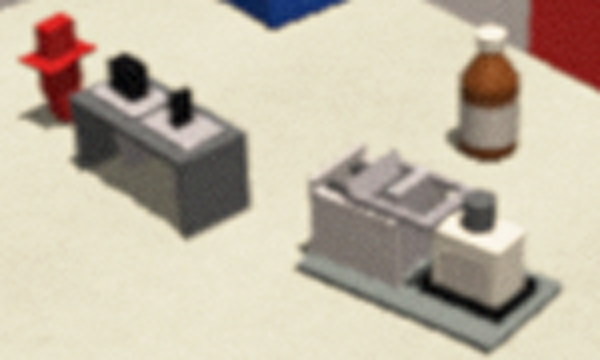

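Crops: the left handle (crop 90,228 → top image 189,177) is the thick one, measured 38.7 x 24 mm. The right one (214,176) is 11.5 mm thick and is the decoy bar. The red one stands loose to the left. In the dock, the pack cap is at crop (660,85), the post top is the bright bar at (560,110), and the jaw is at (500,120). I'll rectify both views to refine these.

```bash
cat >> h.py <<'E'
def rect(d,c,yaw,z,half=70,px=256):
    # image right = local -y (as top cam), up = local x ; yaw of local x axis
    ex=np.array([np.cos(yaw),np.sin(yaw)]);ey=np.array([-ex[1],ex[0]])
    s=half/1000; P=[];Q=[]
    for a,b in((1,1),(1,-1),(-1,-1),(-1,1)):
        w=np.r_[np.array(c)/1000+s*(a*ex+b*ey),z,1]; q=d['mtx']@(d['world_to_cam']@w)[:3]; P.append(q[:2]/q[2]); Q.append([(1-b)/2*px,(1-a)/2*px])
    M=cv2.getPerspectiveTransform(np.float32(P),np.float32(Q))
    o=cv2.warpPerspective(d['color'],M,(px,px),flags=cv2.INTER_CUBIC)
    for k in range(-60,61,10):
        t=int(px/2+k*px/2/half); L=8 if k else px; 
        if k: cv2.line(o,(t,0),(t,6 if k%50 else 12),(0,255,255),1); cv2.line(o,(0,t),(6 if k%50 else 12,t),(0,255,255),1)
        else: cv2.line(o,(t,0),(t,18),(0,0,255),1); cv2.line(o,(0,t),(18,t),(0,0,255),1)
    return o
def go(pos,yaw):
    """shift (cm, tool axes) and turn (rotvec) to TCP pos (m), tool down, tool y at world angle yaw(deg)"""
    s=env.state(); r=R.from_quat(s['orientation']); p=np.array(s['position']); y=np.radians(yaw)
    ty=np.array([np.cos(y),np.sin(y),0]); tz=np.array([0,0,-1.]); t=R.from_matrix(np.stack([np.cross(ty,tz),ty,tz],1))
    print('shift cm',np.round(r.inv().apply(np.array(pos)-p)*100,2),'turn',np.round((r.inv()*t).as_rotvec(),3),'pos',np.round(p,4),'F',np.round(s['contact_force'],1),'gap',round(float(s['finger_gap']),4),'grip',round(float(s['grasp_force']),1),'t',round(float(s['time']),2))
E
python3 - <<'E'
from h import *
a=load('t0');b=load('s0');r=np.radians
rows=[np.hstack([rect(d,(493.3,357.3),r(3.3),.126),rect(d,(577.5,75.2),r(13.3),.102),rect(d,(600,-20),r(13.3),.112)]) for d in(a,b)]
cv2.imwrite('pics/r0.png',np.vstack(rows))
go((.493,.357,.2),3.3)
E
```

```text
shift cm [-36.41 -13.64   3.04] turn [-2.00e-03  1.00e-03  1.21e+00] pos [0.1861 0.5958 0.2301] F [-0.3  0.6 -0.7] gap 0.0854 grip 0.0 t 0.1
```

View pics/r0.png

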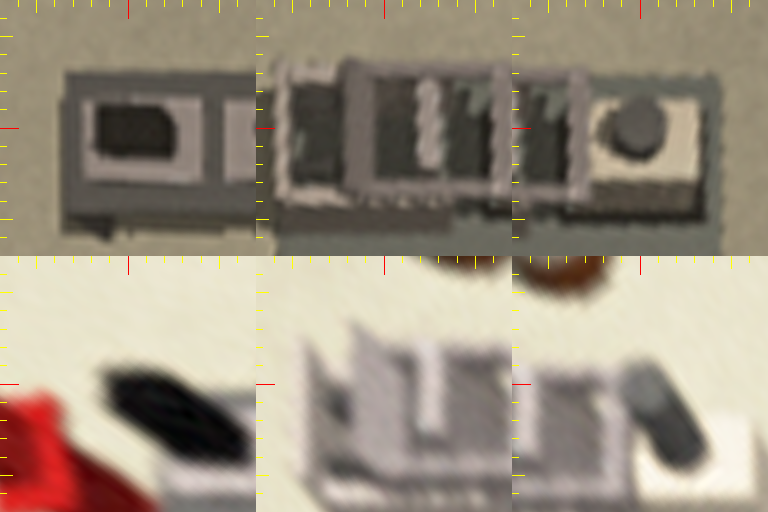

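```bash
python3 -m handwheel '[[[-36.4,-13.6,3,0,0,1.21,1],[-36.4,-13.6,3,0,0,1.21,1],[-36.4,-13.6,3,0,0,1.21,1],[-36.4,-13.6,3,0,0,1.21,1],[-36.4,-13.6,3,0,0,1.21,1]]]' 40; python3 -c "
from h import *
go((.494,.3575,.2),3.3)"
```

```text
time: 0.72
position: [0.4336, 0.4039, 0.2067]
orientation: [0.584, 0.812, -0.0, -0.0]
contact_force: [0.3, 0.1, -0.4]
finger_gap: 0.0853
grasp_force: 0.0
shift cm [-6.33  4.25  0.67] turn [-0.     0.     0.267] pos [0.4336 0.4039 0.2067] F [ 0.3  0.1 -0.4] gap 0.0853 grip 0.0 t 0.72
```

```bash
python3 -m handwheel '[[[-6.3,4.2,0.7,0,0,0.267,1],[-6.3,4.2,0.7,0,0,0.267,1],[-6.3,4.2,4,0,0,0.267,1],[-6.3,4.2,4,0,0,0.267,1],[-6.3,4.2,4,0,0,0.267,1]]]'
python3 - <<'E'
from h import *
go((.494,.3575,.095),3.3)
a=snap('top','t1');b=snap('side','s1')
cv2.imwrite('pics/v1.png',np.hstack([cv2.resize(a['color'][130:230,130:260],(390,300)),cv2.resize(b['color'][80:190,210:353],(390,300))]))
E
```

```text
time: 1.35
position: [0.4925, 0.3597, 0.1674]
orientation: [0.684, 0.729, -0.0, -0.0]
contact_force: [-0.1, 0.5, 0.8]
finger_gap: 0.0857
grasp_force: 0.0
shift cm [-0.23  0.14  7.24] turn [-0.     0.     0.006] pos [0.4925 0.3597 0.1674] F [-0.1  0.5  0.8] gap 0.0857 grip 0.0 t 1.35
```

View pics/v1.png

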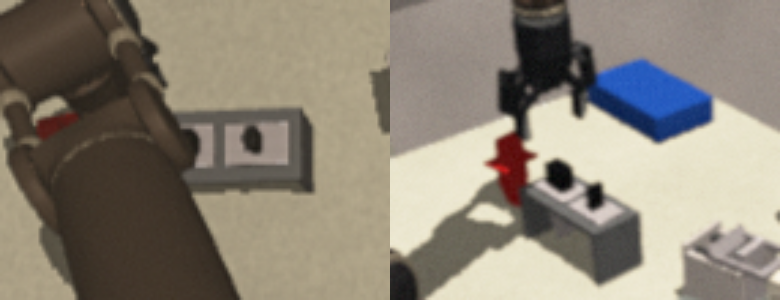

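The side crop shows the open gripper just above the prop handle (crop 555,175), clear of the red part. Descending now.

```bash
python3 -m handwheel '[[[-0.2,0.1,4,0,0,0,1],[-0.2,0.1,7.2,0,0,0,1],[-0.2,0.1,7.2,0,0,0,1]]]'; python3 -m handwheel '[[[0,0,0,0,0,0,0],[0,0,0,0,0,0,0],[0,0,0,0,0,0,0],[0,0,0,0,0,0,0],[0,0,0,0,0,0,0]]]' 50;  python3 -c "
from h import *
go((.494,.3575,.2),3.3)"
```

```text
time: 1.82
position: [0.4918, 0.3568, 0.0934]
orientation: [0.684, 0.729, -0.002, -0.001]
contact_force: [-0.4, -0.3, -0.5]
finger_gap: 0.0854
grasp_force: 0.0
time: 2.45
position: [0.4948, 0.3582, 0.0967]
orientation: [0.684, 0.729, 0.001, 0.0]
contact_force: [0.2, -0.1, 5.5]
finger_gap: 0.0229
grasp_force: 50.7
shift cm [ -0.05  -0.06 -10.33] turn [ 0.002 -0.001  0.006] pos [0.4948 0.3582 0.0967] F [ 0.2 -0.1  5.5] gap 0.0229 grip 50.7 t 2.45
```

```bash
python3 -m handwheel '[[[0,0,-2,0,0,0,0],[0,0,-6,0,0,0,0],[0,0,-10,0,0,0,0],[0,0,-14,0,0,0,0],[0,0,-14,0,0,0,0]]]';  python3 -c "
from h import *
go((.5775,.0752,.235),13.3)"
```

```text
time: 3.08
position: [0.496, 0.359, 0.2404]
orientation: [0.684, 0.729, 0.004, 0.001]
contact_force: [0.3, 0.3, -1.0]
finger_gap: 0.0231
grasp_force: 52.7
shift cm [-28.84   6.33   0.47] turn [ 0.008 -0.004 -0.169] pos [0.496  0.359  0.2404] F [ 0.3  0.3 -1. ] gap 0.0231 grip 52.7 t 3.08
```

```bash
python3 -m handwheel '[[[-5.8,1.3,0.4,0,0,-0.05,0],[-11.5,2.5,0.4,0,0,-0.1,0],[-17.3,3.8,0.4,0,0,-0.17,0],[-23.1,5.1,0.4,0,0,-0.17,0],[-28.8,6.3,0.4,0,0,-0.17,0]]]'; python3 -m handwheel '[[[0,0,0,0,0,0,0],[0,0,0,0,0,0,0]]]'
python3 - <<'E'
from h import *
go((.5775,.0752,.235),13.3)
a=snap('top','t2');b=snap('side','s2')
cv2.imwrite('pics/v2.png',np.hstack([cv2.resize(a['color'][100:200,230:360],(390,300)),cv2.resize(b['color'][80:230,270:400],(390,450))[:300] if 0 else cv2.resize(b['color'][110:210,280:410],(390,300))]))
# predicted px of the prop tip / slot in side view
for n,p in(('slot',(.5775,.0752,.102)),('tcp',tuple(env.state()['position']))):
    for d in(a,b):
        q=d['mtx']@(d['world_to_cam']@np.r_[p,1])[:3]; print(n,np.round(q[:2]/q[2],1))
E
```

```text
time: 3.7
position: [0.5738, 0.0722, 0.2295]
orientation: [0.62, 0.785, -0.001, -0.001]
contact_force: [0.9, -0.3, 0.1]
finger_gap: 0.0232
grasp_force: 52.6
time: 3.95
position: [0.5737, 0.074, 0.2298]
orientation: [0.62, 0.784, -0.001, -0.001]
contact_force: [-0.3, 1.1, -0.7]
finger_gap: 0.0232
grasp_force: 52.6
shift cm [ 0.03  0.39 -0.52] turn [-0.003 -0.001  0.   ] pos [0.5737 0.074  0.2298] F [-0.3  1.1 -0.7] gap 0.0232 grip 52.6 t 3.95
slot [278.5 154.5]
slot [336.3 167.3]
tcp [275.7 143.9]
tcp [335.2 135.5]
```

View pics/v2.png

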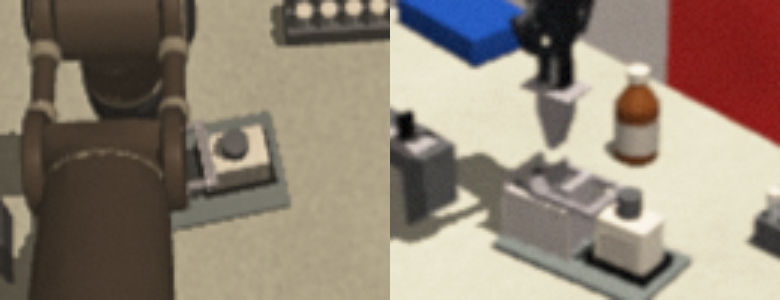

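Side crop: the prop hangs upright from the fingers, collar at (555,90), tip at (552,148), above the dock gap. Lowering into the gap.

```bash
python3 -m handwheel '[[[0.15,0.4,0,0,0,0,0],[0.15,0.4,3,0,0,0,0],[0.15,0.4,5,0,0,0,0],[0.15,0.4,7,0,0,0,0],[0.15,0.4,7,0,0,0,0]]]'; python3 -c "
from h import *
go((.5773,.0762,.1137),13.3)"
```

```text
time: 4.68
position: [0.5775, 0.0769, 0.1598]
orientation: [0.619, 0.785, -0.001, -0.001]
contact_force: [-0.6, -3.4, -0.5]
finger_gap: 0.0232
grasp_force: 52.6
shift cm [-0.06 -0.02  4.61] turn [-0.003  0.001  0.003] pos [0.5775 0.0769 0.1598] F [-0.6 -3.4 -0.5] gap 0.0232 grip 52.6 t 4.67
```

```bash
python3 -m handwheel '[[[0,0,1,0,0,0,0],[0,0,2,0,0,0,0],[0,0,3,0,0,0,0],[0,0,4,0,0,0,0],[0,0,4.3,0,0,0,0]]]'; python3 -c "
from h import *
go((.5773,.0762,.1137),13.3)"
```

```text
time: 5.3
position: [0.5777, 0.0761, 0.1169]
orientation: [0.62, 0.785, -0.001, -0.0]
contact_force: [0.7, -3.9, 0.7]
finger_gap: 0.0233
grasp_force: 53.0
shift cm [ 0.02 -0.04  0.32] turn [-0.002  0.     0.001] pos [0.5777 0.0761 0.1169] F [ 0.7 -3.9  0.7] gap 0.0233 grip 53.0 t 5.3
```

```bash
python3 -m handwheel '[[[0,0,0.3,0,0,0,0],[0,0,0.4,0,0,0,0],[0,0,0.5,0,0,0,0],[0,0,0.5,0,0,0,0]]]'
```

```text
time: 5.8
position: [0.578, 0.0763, 0.1136]
orientation: [0.62, 0.785, -0.001, -0.0]
contact_force: [-1.1, -4.7, 4.6]
finger_gap: 0.0233
grasp_force: 53.3
```

```bash
python3 -m handwheel '[[[0,0,0.2,0,0,0,0],[0,0,0.3,0,0,0,0],[0,0,0.3,0,0,0,0]]]'
```

```text
time: 6.18
position: [0.5781, 0.0763, 0.1135]
orientation: [0.62, 0.785, -0.001, -0.0]
contact_force: [-7.7, -5.4, 17.8]
finger_gap: 0.0235
grasp_force: 55.5
```

The prop stopped at 17.8 N at the expected height, so it is seated. Releasing.

```bash
python3 -m handwheel '[[[0,0,-0.3,0,0,0,0],[0,0,-0.3,0,0,0,1],[0,0,-0.3,0,0,0,1],[0,0,-0.3,0,0,0,1],[0,0,-0.3,0,0,0,1]]]'; python3 -m handwheel '[[[0,0,-2,0,0,0,1],[0,0,-7,0,0,0,1],[0,0,-12,0,0,0,1],[0,0,-12,0,0,0,1]]]'
python3 - <<'E'
from h import *
go((.600,-.020,.2),13.3)
E
```

```text
time: 6.8
position: [0.5783, 0.0768, 0.1129]
orientation: [0.62, 0.785, 0.0, -0.0]
contact_force: [-0.8, -0.1, 0.3]
finger_gap: 0.0853
grasp_force: 0.0
time: 7.3
position: [0.5829, 0.0768, 0.2409]
orientation: [0.62, 0.785, 0.005, 0.005]
contact_force: [0.1, 0.5, -0.1]
finger_gap: 0.0856
grasp_force: 0.0
shift cm [-9.81 -0.63  4.1 ] turn [0.013 0.002 0.001] pos [0.5829 0.0768 0.2409] F [ 0.1  0.5 -0.1] gap 0.0856 grip 0.0 t 7.3
```

```bash
python3 -m handwheel '[[[-5,-0.3,0,0,0,0,1],[-9.8,-0.6,0,0,0,0,1],[-9.8,-0.6,0,0,0,0,1],[-9.8,-0.6,0,0,0,0,1]]]'
python3 - <<'E'
from h import *
go((.600,-.020,.092),13.3)
b=snap('side','s3')
q=b['mtx']@(b['world_to_cam']@np.r_[env.state()['position'],1])[:3]; print(q[:2]/q[2])
cv2.imwrite('pics/v3.png',cv2.resize(b['color'][110:230,300:420],(600,600),interpolation=cv2.INTER_CUBIC))
ex=np.array([np.cos(np.radians(13.3)),np.sin(np.radians(13.3))]);ey=np.array([-ex[1],ex[0]])
for t in('t0','s0'):
    w=cloud(load(t)); d=w[...,:2]-[.6,-.02]; x=d@ex;y=d@ey
    m=(abs(x)<.013)&(y<-.021)&(y>-.029)&(w[...,2]>.06); print('shoulder',t,m.sum(),np.median(w[m][:,2]))
    m=(x**2+y**2<.011**2)&(w[...,2]>.1); print('cap',m.sum(),np.median(w[m][:,2]))
    m=(abs(x)<.06)&(abs(y)<.06)&(w[...,2]>.06)&(w[...,2]<.095); 
d=w
E
```

```text
time: 7.8
position: [0.5949, -0.02, 0.233]
orientation: [0.62, 0.784, 0.0, -0.001]
contact_force: [-0.6, 0.3, -0.3]
finger_gap: 0.0852
grasp_force: 0.0
shift cm [-0.14  0.51 14.1 ] turn [-0.001 -0.001  0.   ] pos [ 0.5949 -0.02    0.233 ] F [-0.6  0.3 -0.3] gap 0.0852 grip 0.0 t 7.8
[358.68152951 143.24308574]
shoulder t0 17 0.08480574137486774
cap 34 0.11261254068618098
shoulder s0 13 0.08152886243863566
cap 18 0.10947674360623522
```

View pics/v3.png

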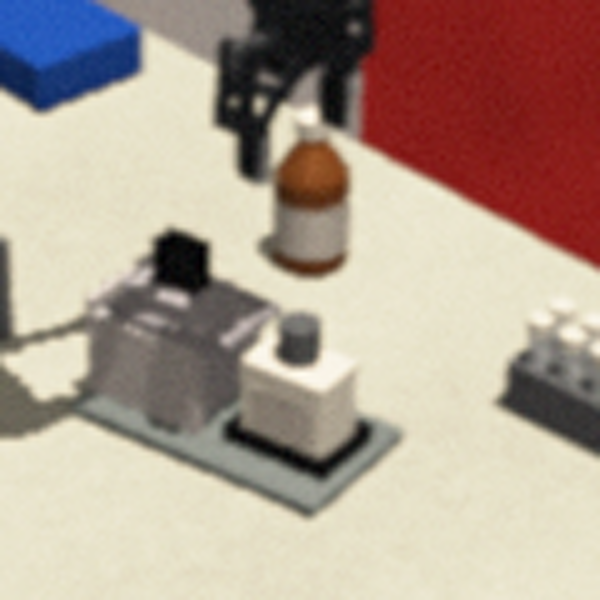

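Side crop: the prop's handle (180,262) stands upright in the gap, and the nose is clear of the pack. The gripper is above the cap (300,335).

```bash
python3 -m handwheel '[[[-0.1,0.5,5,0,0,0,1],[-0.1,0.5,10,0,0,0,1],[-0.1,0.5,13,0,0,0,1],[-0.1,0.5,14.3,0,0,0,1],[-0.1,0.5,14.3,0,0,0,1]]]'; python3 -m handwheel '[[[0,0,0,0,0,0,0],[0,0,0,0,0,0,0],[0,0,0,0,0,0,0],[0,0,0,0,0,0,0],[0,0,0,0,0,0,0]]]' 50
```

```text
time: 8.48
position: [0.5999, -0.0191, 0.0897]
orientation: [0.619, 0.785, -0.0, -0.001]
contact_force: [0.2, 0.4, -0.1]
finger_gap: 0.0854
grasp_force: 0.0
time: 9.1
position: [0.6017, -0.0201, 0.0915]
orientation: [0.62, 0.785, 0.001, 0.001]
contact_force: [0.1, 0.6, 5.7]
finger_gap: 0.0283
grasp_force: 49.4
```

Gripped on the cap. Lifting straight up and measuring the tray.

```bash
python3 -m handwheel '[[[0,0,-1,0,0,0,0],[0,0,-2.5,0,0,0,0],[0,0,-4,0,0,0,0],[0,0,-7,0,0,0,0],[0,0,-10,0,0,0,0]]]'
python3 - <<'E'
from h import *
w=cloud(load('t0')); b=w[162:212,372:428]
m=(b[...,2]>.013)&(b[...,2]<.03); m2=load('t0')['color'][162:212,372:428]
r=lambda p:cv2.minAreaRect(p.astype(np.float32)*1000)
print(r(b[m][:,:2]))
p=np.array([w[v,u] for v,u in((165,377),(165,421),(208,377),(208,423))]);print(np.round(p,3),np.nanmean(p,0))
K=load('t0');f=w[175:200,385:415];print(np.nanmedian(f.reshape(-1,3),0))
go((.5225,-.334,.2),13.3)
E
```

```text
time: 9.72
position: [0.5998, -0.0201, 0.1915]
orientation: [0.62, 0.785, -0.0, -0.0]
contact_force: [-0.2, -0.6, -2.0]
finger_gap: 0.0284
grasp_force: 49.7
((499.66448974609375, -336.28656005859375), (162.3249969482422, 160.32191467285156), 0.7528172135353088)
[[ 0.569 -0.257  0.024]
 [ 0.575 -0.411  0.014]
 [ 0.422 -0.258  0.008]
 [ 0.423 -0.413  0.019]] [ 0.49724008 -0.33491712  0.01623185]
[ 0.49748907 -0.33704148  0.00523034]
shift cm [-28.75 -14.79  -0.84] turn [-0.001 -0.     0.001] pos [ 0.5998 -0.0201  0.1915] F [-0.2 -0.6 -2. ] gap 0.0284 grip 49.7 t 9.72
```

```bash
python3 -m handwheel '[[[-4,-2.4,0,0,0,0,0],[-9,-5.4,0,0,0,0,0],[-14,-8.4,0,0,0,0,0],[-19,-11.4,0,0,0,0,0],[-24,-14.4,0,0,0,0,0]]]';python3 -m handwheel '[[[-4.4,-2.6,0,0,0,0,0],[-4.4,-2.6,2,0,0,0,0],[-4.4,-2.6,5,0,0,0,0],[-4.4,-2.6,5,0,0,0,0]]]'
python3 - <<'E'
from h import *
go((.4995,-.336,.085),13.3)
E
```

```text
time: 10.35
position: [0.5149, -0.2884, 0.1912]
orientation: [0.62, 0.785, 0.0, 0.0]
contact_force: [1.0, -0.9, -1.4]
finger_gap: 0.0282
grasp_force: 49.7
time: 10.85
position: [0.4982, -0.333, 0.1371]
orientation: [0.62, 0.785, 0.0, -0.004]
contact_force: [0.5, 0.7, -2.3]
finger_gap: 0.0281
grasp_force: 49.6
shift cm [-0.36  0.09  5.21] turn [-0.005 -0.007  0.002] pos [ 0.4982 -0.333   0.1371] F [ 0.5  0.7 -2.3] gap 0.0281 grip 49.6 t 10.85
```

```bash
python3 -m handwheel '[[[-0.3,0.1,2,0,0,0,0],[-0.3,0.1,3.5,0,0,0,0],[-0.3,0.1,4.3,0,0,0,0],[-0.3,0.1,4.8,0,0,0,0],[-0.3,0.1,4.8,0,0,0,0]]]'
```

```text
time: 11.48
position: [0.5023, -0.3382, 0.0919]
orientation: [0.62, 0.785, -0.0, -0.0]
contact_force: [0.3, 0.5, -2.3]
finger_gap: 0.0281
grasp_force: 49.7
```

```bash
python3 -m handwheel '[[[0,0,0.2,0,0,0,0],[0,0,0.3,0,0,0,0],[0,0,0.3,0,0,0,0]]]'
```

```text
time: 11.85
position: [0.5024, -0.3384, 0.0894]
orientation: [0.62, 0.785, -0.0, 0.0]
contact_force: [-0.4, 0.5, -2.0]
finger_gap: 0.0284
grasp_force: 49.7
```

```bash
python3 -m handwheel '[[[0,0,0.2,0,0,0,0],[0,0,0.3,0,0,0,0],[0,0,0.3,0,0,0,0]]]'
```

```text
time: 12.22
position: [0.5023, -0.3382, 0.086]
orientation: [0.62, 0.785, -0.0, -0.0]
contact_force: [-0.0, -0.4, -1.9]
finger_gap: 0.0281
grasp_force: 49.7
```

```bash
python3 -m handwheel '[[[0,0,0.1,0,0,0,0],[0,0,0.2,0,0,0,0],[0,0,0.2,0,0,0,0]]]'
```

```text
time: 12.6
position: [0.5025, -0.3384, 0.0846]
orientation: [0.62, 0.785, 0.0, 0.0]
contact_force: [-0.4, 0.8, 0.3]
finger_gap: 0.0282
grasp_force: 50.2
```

The weight is now off the wrist, so the pack is touching the floor. Press slightly, then release and retreat.

```bash
python3 -m handwheel '[[[0,0,0.1,0,0,0,0],[0,0,0.1,0,0,0,0]]]'; python3 -m handwheel '[[[0,0,0,0,0,0,1],[0,0,0,0,0,0,1],[0,0,0,0,0,0,1],[0,0,0,0,0,0,1]]]'; python3 -m handwheel '[[[0,0,-1,0,0,0,1],[0,0,-5,0,0,0,1],[0,0,-11,0,0,0,1],[-8,-12,-14,0,0,0,1],[-8,-12,-14,0,0,0,1]]]'; python3 -m handwheel '[[[0,0,0,0,0,0,1],[0,0,0,0,0,0,1],[0,0,0,0,0,0,1]]]'
python3 - <<'E'
from h import *
b=snap('side','s4')
cv2.imwrite('pics/v4.png',cv2.resize(b['color'][130:300,290:490],(800,600)[:2]) if 0 else cv2.resize(b['color'][140:290,300:500],(800,600),interpolation=cv2.INTER_CUBIC))
E
```

```text
time: 12.85
position: [0.5028, -0.3384, 0.0845]
orientation: [0.62, 0.785, 0.0, 0.0]
contact_force: [-1.0, 1.9, 5.2]
finger_gap: 0.0281
grasp_force: 50.7
time: 13.35
position: [0.5023, -0.3384, 0.083]
orientation: [0.62, 0.785, -0.0, -0.0]
contact_force: [-0.8, 0.7, 0.5]
finger_gap: 0.0857
grasp_force: 0.0
time: 13.98
position: [0.4193, -0.4291, 0.2214]
orientation: [0.619, 0.785, -0.0, 0.002]
contact_force: [0.4, -0.7, -0.8]
finger_gap: 0.0851
grasp_force: 0.0
time: 14.35
position: [0.4197, -0.4266, 0.2182]
orientation: [0.619, 0.785, 0.0, -0.001]
contact_force: [-0.1, 0.4, -0.8]
finger_gap: 0.0855
grasp_force: 0.0
```

View pics/v4.png

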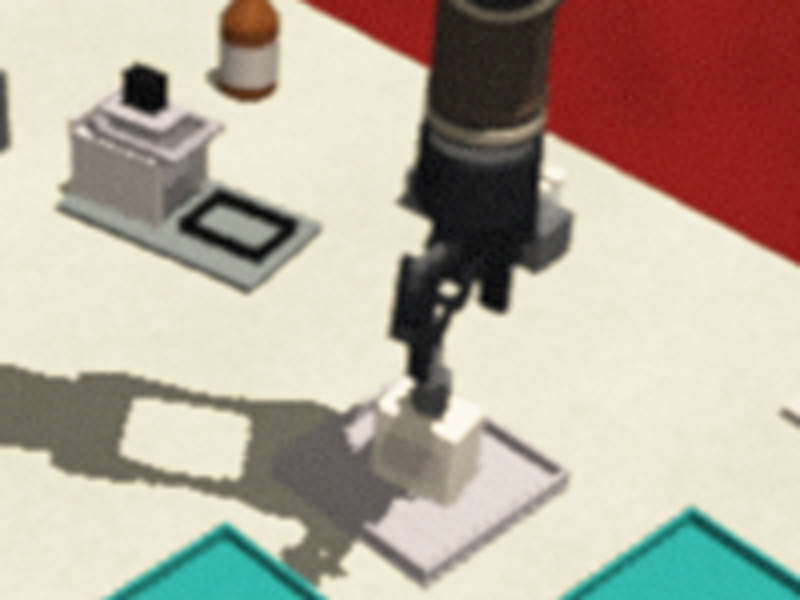

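The pack stands upright in the aluminium tray (425,440), and the prop stays seated in the dock with its collar on the post (145,100). The gripper is clear of both.

```bash
python3 -c "
from cell import env
print(env.close_job())"
```

```text
the job is handed in; nothing more can be done
None
```

The job is handed in, with no verdict returned: the last camera picture shows the prop seated in the dock gap, holding the catch open, and the pack standing upright and released on the aluminium tray's floor.

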